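# Close a digestion vessel in the ratchet screw clamp

## Task

The sample is weighed in, so close the steel digestion vessel standing in the screw clamp: flip the reversing lever on the ratchet head over to tighten, then work the ratchet handle clockwise until the screw holds the lid down at about 1.2 newton-metres, and let go. Do not overtighten it, do not shift the vessel, and leave the other things on the bench alone.

Things in the scene. Friction and masses are not known exactly. Their poses are not given: they have to be found in the camera images.
- clamp: Grey bench screw clamp, fixed: base plate 170 x 220 mm (top face 18 mm above the table), two steel columns 164 mm apart, grey crossbeam 46 mm wide with its top at 184 mm (nuts on it to 192 mm). Origin: under the middle of the base, on the screw's axis; y runs from column to column.
- vessel: Loose steel digestion vessel with its lid on, 73 mm across, 102 mm high, 0.9 kg, standing on the base plate under the screw. Origin: centre of its underside. It is to stay there, upright.
- lid_top (a point): Centre of the lid's flat top, 120 mm above the table; the screw's tip comes down on it. Once it touches, the seal gives and the torque rises steadily, to 1.2 N m some 0.6 rad (35 deg) later. Below about 0.95 N m it is loose, above about 1.5 N m (11.5 N across the grip) overtightened.
- spindle: The vertical screw: right-hand thread, 10 mm down per clockwise turn seen from above; its flat tip, 36 mm across, starts 1 to 3.5 mm above the lid. Off the lid it turns with the handle at about 0.35 N m (2.7 N across the handle at the grip point; 1.2 N m is 9.2 N there, both while it turns) and it stays where it is left. Head, handle and lever go down with it, 5 mm at most.
- handle: Ratchet handle: round steel head 74 mm across, 24 mm high on top of the screw; neck and straight level bar with a black rubber grip. Origin: centre of the head's underside, about 202 mm above the table; x points from head along the bar, y to the left seen from the head, z up. At the start it points ahead and left of the robot, 0.25 to 1.6 rad from the robot's x axis. Its swing is unobstructed.
- hub (a point): Centre of the head's top face, on the screw's axis, about 226 mm above the table. In the ratchet's free direction the handle swings back with 0.1 to 0.2 N m (about 1 N at the grip), clicking over 16 teeth, so up to 0.39 rad of each driving stroke is slack before the screw turns along.
- grip (a point): Middle of the rubber grip, 130 mm from the screw's axis and 12 mm below the head's top face; the grip is 80 mm long, 20 mm wide and 18 mm high, clear all round and below (the crossbeam's top is 18 mm below its underside).
- lever (a joint): Reversing lever on top of the head: dark steel thumb lever, pivoted on the bar's line 47 mm from the screw's axis and pointing back over the head. 0 to 0.8 rad between stops. At 0 (as at the start) its tab is right of the bar's line, seen from the head along the bar: drives anticlockwise only, loosening. At 0.8 the tab is left of it: drives clockwise only, tightening. Stays where left.
- tab (a point): Top centre of the lever's upright thumb tab, 35 mm from its pivot, 19 mm above the head's top face, 14 mm to one side of the bar's line; tab 10 mm along the lever, 8 mm across, 17 mm tall. It takes about 4 N sideways at the tab to swing the lever. The lever's arm is 6 mm and its pivot cap 8 mm above the head's top.
- ring_a: Bystander, to be left alone: black plastic ring 92 mm across, 14 mm high, left of the clamp.
- ring_b: Bystander, to be left alone: the same ring, behind the clamp.
- calculator: Bystander, to be left alone: black calculator with blue keys, 120 x 75 x 16 mm, right of the clamp.
- scoop: Bystander, to be left alone: steel powder scoop 170 mm long.
- sample_jar: Bystander, to be left alone: black jar 66 mm across, 90 mm high.
- cup: Bystander, to be left alone: white weighing cup 60 mm across, 55 mm high, left of the clamp.
- spatula: Bystander, to be left alone: steel spatula spoon 160 mm long.
- spare_lid: Bystander, to be left alone: spare steel vessel lid 72 mm across, 24 mm high, behind the clamp to the left.
Things that resemble listed ones, but are neither listed nor needed, are in the scene too. What is shaped like the vessel but red is not meant.

How it is judged:
By the outcome, as a careful person would: the job done as asked, in the order asked, and still so for the second after the job is handed in, with the robot touching nothing.
It also fails if it takes over 72 s, if anything falls off the work surface, if the arm or the gripper's body presses on something with over 40 N, if the wrist force passes 120 N, or if a joint passes its speed limit or range.

## Robot

A 6-joint arm with a two-finger parallel gripper is mounted at the origin on the work surface. World frame = base frame: x ahead of the robot, y to its left, z up, the work surface at z = 0. Lengths are in m, angles in rad, forces in N, time in s.
With the tool pointing down it reaches from about 0.225 to 0.875 m from the base axis. Payload 3.4 kg.
Tool frame: the origin (TCP) lies between the finger pads; the fingertips stand 11 mm ahead of it and the grasp point (between the pads) lies 8 mm behind it (tips_ahead is the distance from the TCP to the fingertips, in m); z points along the fingers, x is the direction in which the jaws open and shut, and the axes are right-handed (so a half turn about z gives the same grasp; the last joint's range is limited). The gripper opens to 85 mm and grips with 20 to 120 N. Pads are 22 mm wide; open, the fingers measure 114 mm over their backs; the gripper's body (76 mm by 85 mm) begins 54 mm behind the grasp point. The pads swing forward as they close: fully open they stand 13 mm farther back than shut.
Start: joints at [1.087, 0.276, 1.505, -0, 1.361, -0.121], TCP at [0.204, 0.538, 0.242] pointing down, gripper open.
Joint ranges: [-2.89, 2.89], [-0.75, 2.08], [0.22, 2.7], [-1.18, 4.32], [0.11, 2.71], [-2.7, 2.7]. Speed limits (rad/s): [2.57, 2.57, 3.14, 3.14, 3.14, 3.14].

## Interface

Orientations are given as a unit quaternion [w, x, y, z].
In Python, from rig import get_state, get_image, sign_off, masks_of, tips_ahead gives the robot as it stands.
- The arm moves only by the tool play_rows, never from a script. Its argument "series" is a list of rows, each an object of numbers: "fingers": the closure, from -1 (fully open) to 1 (shut); "dx", "dy", "dz": the shift along the world's x, y, z in mm; "turn": the turn about the world's z in rad. A call has 1 to 20 rows; each row shifts and turns the pose as measured when the row begins; what a row does not reach is not made up. A row lasts 1/12 s, in which the tool goes at most 41.7 mm and 7.16 degrees, less where a joint would pass 70% of its speed; a pose out of reach is approached as far as the arm can. A call with a gripper value outside its range is refused whole. The fingers move at their own pace and stop on an object; "squeeze" is the grip in N (left out, the last holds). Time passes only in rows, so rows that do not move let the fingers close. It gives the time, the measured TCP pose, the force and the opening at its end, in the units of the state.
- get_state(): the state, without advancing time (a new reading comes with each control period).
- get_image(name): name is "scene" or "top"; returns a dict with "pixels" (480x640x3 uint8, red, green, blue), "vfov" (degrees; the focal length in pixels is half the picture's height over the tangent of half this angle, whatever the lens; pixels are square), "cx", "cy" (the principal point, pixels), "rvec" (rotation vector, rad) and "tvec" (3), from world to camera coordinates, as OpenCV has them. Camera axes: x right, y down, z forward; pixel columns grow to the right and rows downward; lengths in m; the calibration is good to about 2 mm. A picture is of the moment at which its call begins. There is no depth.
- sign_off(): hands the job in, once; it reports no verdict.
Trained networks look in a picture, given as the dict that the camera call returned (one of the last four; its "shot" number tells which), for a name from the list of things; names that differ only in an ending like _2 or _b are one class to them, and where a whole thing is asked for, a point or a joint stands for the part that bears it (a point fixed in the world has none). Each returns a list of dicts, best first, with "p" (0 to 1); they miss things now and then, are a little off and sometimes report something else, mostly with a low value. They report only what shows in the picture. A call takes as long as a camera call. They do not tell look-alikes from the thing itself.
- masks_of(picture, label): "region" (480x640 bool, what is visible of it) and "xy" ([column, row] in pixels, amid what is visible of it).
The state is a dict: "clock": time; "qpos": joint angles; "qd": joint speeds; "effort": joint torques, N m; "position": TCP position; "ee_rot": TCP orientation; "contact_force": force on the tool from outside, world axes, zero at the start; "moment": the same for the moment, N m; "width": finger opening in m.
Only numpy, scipy, OpenCV 4.12 (cv2) and the standard library are available. Lean on these libraries where they do the work, as an engineer would, in place of code of your own. Each camera call takes 0.05 s, during which the arm holds its last target. There are 200 camera calls.

## Working session

There is one attempt and no reset: what is moved stays moved. The work goes in short steps, Python scripts to look and compute and a tool call to move; the robot and the scene stay as the last step left them, time stands still between calls to the robot, and variables do not carry over. Pictures are saved under pics/ and viewed, about 8 in all and at most 12, crops included, and the job is handed in when it is done.

Besides the shell and the picture viewer there is one more tool, called after "Emit:" as name(argument=value, ...), one argument or row to a line, values as JSON. play_rows: Moves the arm, as the interface text tells. Its arguments: {"type":"object","properties":{"series":{"type":"array"},"squeeze":{"type":"number"}},"required":["series"]}

```bash
mkdir -p pics
cat > h.py <<'E'
import numpy as np, cv2
from rig import *
def cam(p):
    f=240/np.tan(np.radians(p["vfov"])/2)
    K=np.array([[f,0,p["cx"]],[0,f,p["cy"]],[0,0,1.]])
    R=cv2.Rodrigues(np.array(p["rvec"],float))[0]; return K,R,np.array(p["tvec"],float)
def atz(p,uv,z):
    K,R,t=cam(p); C=-R.T@t; d=R.T@np.linalg.inv(K)@np.array([uv[0],uv[1],1.]); return C+d*(z-C[2])/d[2]
def proj(p,X):
    K,R,t=cam(p); c=K@(R@np.array(X,float)+t); return c[:2]/c[2]
def save(p,n,box=None,s=1):
    im=p["pixels"][:,:,::-1]
    if box: im=im[box[1]:box[3],box[0]:box[2]]
    cv2.imwrite("pics/"+n,cv2.resize(im,None,fx=s,fy=s,interpolation=cv2.INTER_CUBIC))
E
python3 - <<'E'
from h import *
s=get_state();print({k:np.round(v,3) for k,v in s.items()},tips_ahead)
for n in("scene","top"):
    p=get_image(n);save(p,n+"0.png")
    print(n,p.keys(),p["vfov"],-cam(p)[1].T@cam(p)[2])
    for l in("handle","hub","grip","lever","tab","clamp","vessel"):
        for m in masks_of(p,l)[:2]:
            print(l,round(m["p"],2),np.round(m["xy"]),m["region"].sum(),np.round(atz(p,m["xy"],.22),3))
E
```

```text
{'clock': np.float64(0.0), 'qpos': array([ 1.087,  0.277,  1.506,  0.   ,  1.361, -0.121]), 'qd': array([ 0.   ,  0.001,  0.003, -0.001, -0.001,  0.   ]), 'effort': array([ 1.0000e-03, -4.1677e+01, -2.4580e+01, -0.0000e+00,  1.1000e-02,
        0.0000e+00]), 'position': array([0.204, 0.537, 0.241]), 'ee_rot': array([ 0.   ,  0.823,  0.568, -0.001]), 'contact_force': array([ 0.305, -0.72 , -0.492]), 'moment': array([0.048, 0.042, 0.008]), 'width': np.float64(0.085)} 0.011
scene dict_keys(['pixels', 'vfov', 'cx', 'cy', 'rvec', 'tvec', 'shot']) 47.431177597498625 [1.11255964 0.37523415 1.10020029]
handle 0.92 [303. 236.] 1753 [ 0.571 -0.003  0.22 ]
hub 0.82 [303. 234.] 1658 [ 0.567 -0.007  0.22 ]
hub 0.22 [298. 385.] 372 [0.839 0.158 0.22 ]
grip 0.56 [301. 233.] 1677 [ 0.567 -0.011  0.22 ]
lever 0.71 [297. 232.] 134 [ 0.57 -0.02  0.22]
tab 0.71 [297. 231.] 154 [ 0.567 -0.021  0.22 ]
tab 0.37 [296. 266.] 763 [0.64  0.025 0.22 ]
clamp 0.59 [302. 268.] 7381 [0.638 0.037 0.22 ]
vessel 0.72 [394. 238.] 1179 [0.481 0.154 0.22 ]
vessel 0.66 [297. 267.] 722 [0.642 0.028 0.22 ]
top dict_keys(['pixels', 'vfov', 'cx', 'cy', 'rvec', 'tvec', 'shot']) 49.44474630066018 [ 0.37041686 -0.01138133  1.2503878 ]
handle 0.61 [333. 226.] 1968 [ 0.561 -0.014  0.22 ]
hub 0.68 [334. 228.] 1691 [ 0.557 -0.015  0.22 ]
grip 0.97 [333. 225.] 1825 [ 0.564 -0.014  0.22 ]
tab 0.7 [335. 222.] 132 [ 0.569 -0.017  0.22 ]
clamp 0.95 [336. 246.] 6858 [ 0.521 -0.021  0.22 ]
vessel 0.77 [362. 324.] 914 [ 0.368 -0.074  0.22 ]
vessel 0.58 [278. 330.] 858 [0.355 0.089 0.22 ]
```

```bash
python3 -c "
import cv2,numpy as np
a=cv2.imread('pics/scene0.png');b=cv2.imread('pics/top0.png')
cv2.imwrite('pics/both0.png',cv2.resize(np.vstack([a,b]),None,fx=.625,fy=.625))"
```

```text
(no output)
```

View pics/top0.png

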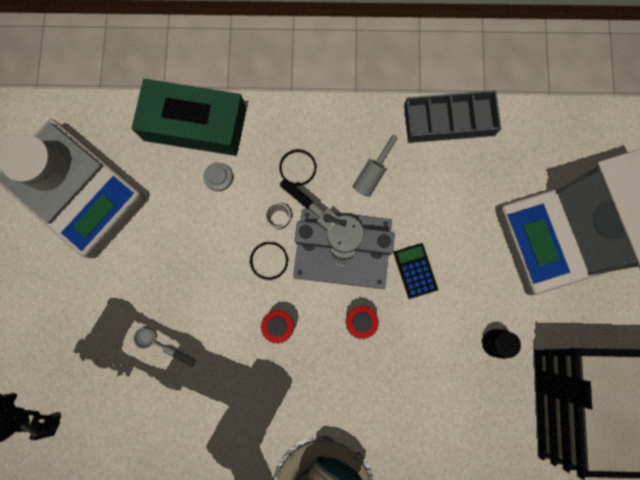

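View pics/scene0.png

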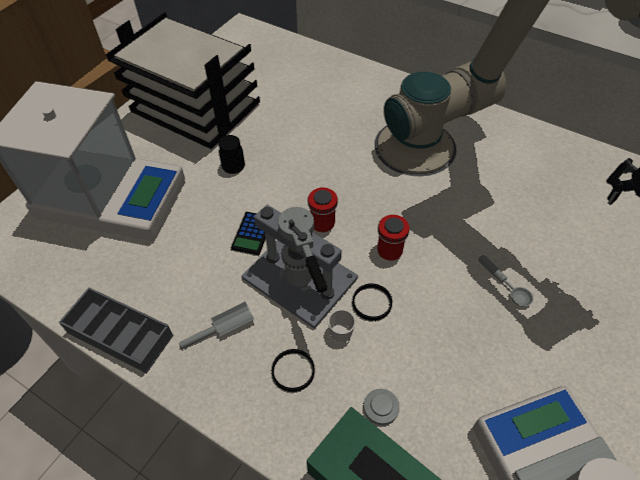

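The top view shows the head at about (346,232) with the bar going up-left to a grip end at (283,182). Red look-alikes stand at (277,325) and (362,320). I'll zoom in for exact points.

Run:
```python
from h import *
p=get_image("top");save(p,"t1.png",(270,165,410,295),5)
q=get_image("scene");save(q,"s1.png",(240,190,370,320),4.6)
a=cv2.imread("pics/t1.png");b=cv2.imread("pics/s1.png")
h=400;f=lambda i:cv2.resize(i,(int(i.shape[1]*h/i.shape[0]),h))
cv2.imwrite("pics/c1.png",cv2.resize(np.hstack([f(a),f(b)]),(800,int(400*800/(f(a).shape[1]+f(b).shape[1])))))
for uv in((346,232),(283,182)): print(atz(p,uv,.22))
```

```text
[ 0.55004611 -0.03993054  0.22      ]
[0.65137228 0.08971951 0.22      ]
```

View pics/t1.png

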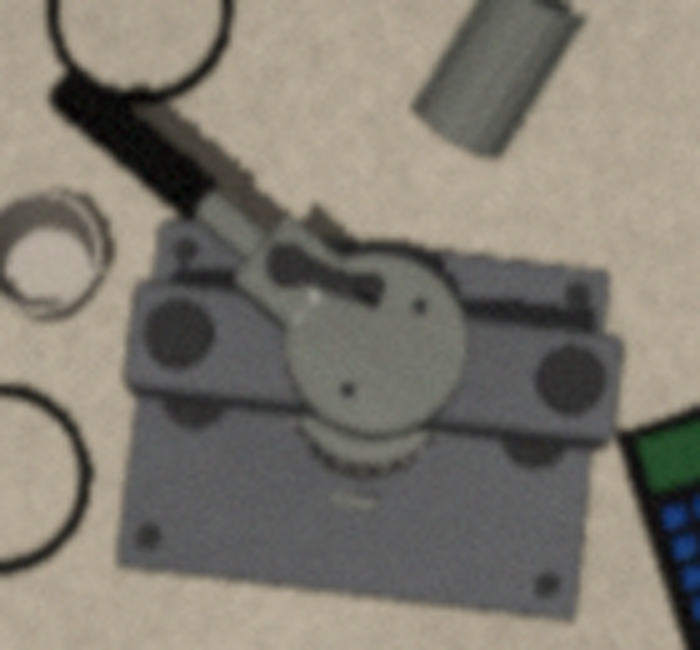

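View pics/s1.png

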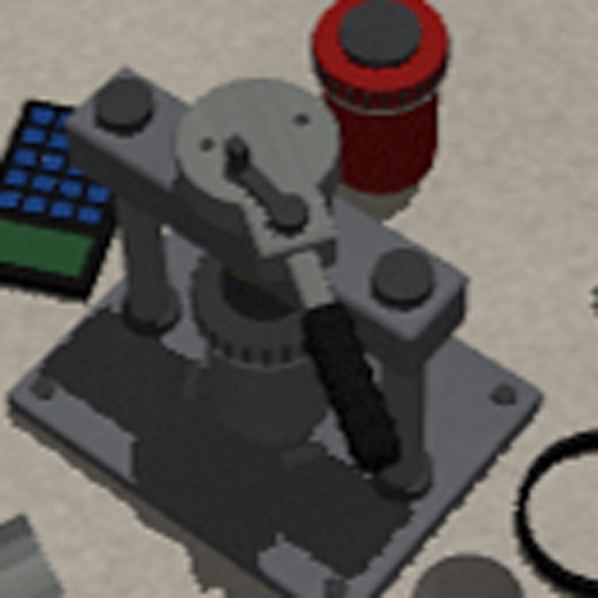

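Top crop: head centre (377,342), pivot cap (290,265), tab (372,288), grip from (200,200) to (65,85). Scene crop: head centre (258,141), pivot (290,208), tab (235,147), grip end (380,460).

Run:
```python
from h import *
p=get_image("top");q=get_image("scene")
T=lambda x,y:(x/5+270-.4,y/5+165-.4)
S=lambda x,y:(x/4.6+240-.4,y/4.6+190-.4)
def tri(a,b):
    A=[]
    for P,uv in((p,a),(q,b)):
        K,R,t=cam(P);M=K@np.c_[R,t]; A+= [uv[0]*M[2]-M[0],uv[1]*M[2]-M[1]]
    X=np.linalg.svd(np.array(A))[2][-1];return X[:3]/X[3]
for n,a,b,z in(("hub",(377,342),(258,141),.226),("piv",(290,265),(290,208),.234),("tab",(372,288),(235,147),.245),("end",(68,92),(380,458),.216)):
    print(n,np.round(atz(p,T(*a),z),4),np.round(atz(q,S(*b),z),4),np.round(tri(T(*a),S(*b)),4))
g=atz(p,T(200,195),.216);e=atz(p,T(68,92),.216);h=atz(p,T(377,342),.226)
print(g,e,np.arctan2(*(e-h)[[1,0]]),np.linalg.norm((e-h)[:2]),np.arctan2(*(e-g)[[1,0]]))
```

```text
hub [ 0.5469 -0.0378  0.226 ] [ 0.5496 -0.0354  0.226 ] [ 0.5474 -0.0375  0.2223]
piv [ 0.576  -0.0026  0.234 ] [5.784e-01 4.000e-04 2.340e-01] [ 0.5764 -0.0019  0.2302]
tab [ 0.5651 -0.0351  0.245 ] [ 0.5698 -0.0331  0.245 ] [ 0.5663 -0.0355  0.2396]
end [0.6504 0.0896 0.216 ] [0.6559 0.0935 0.216 ] [0.6522 0.0907 0.2085]
[0.60808571 0.03460796 0.216     ] [0.65036093 0.08963681 0.216     ] 0.8890585929714144 0.1641165406309144 0.9157250584610499
```

Emit:
play_rows(
  series=[
    {"dz":30,"fingers":1},
    {"dz":30,"fingers":1},
    {"dz":20,"dx":10,"dy":-15,"fingers":1},
    {"dx":22,"dy":-34,"turn":-0.02},
    {"dx":22,"dy":-34,"turn":-0.02},
    {"dx":22,"dy":-34,"turn":-0.02},
    {"dx":22,"dy":-34,"turn":-0.02},
    {"dx":22,"dy":-34,"turn":-0.02},
    {"dx":22,"dy":-34,"turn":-0.02},
    {"dx":22,"dy":-34,"turn":-0.02},
    {"dx":22,"dy":-34,"turn":-0.02},
    {"dx":22,"dy":-34,"turn":-0.02},
    {"dx":22,"dy":-34,"turn":-0.02},
    {"dx":22,"dy":-34,"turn":-0.02},
    {"dx":22,"dy":-34,"turn":-0.02},
    {"dx":22,"dy":-34,"turn":-0.02},
    {"dx":22,"dy":-34,"turn":-0.02},
    {"dx":22,"dy":-34,"turn":-0.02},
    {},
    {},
  ],
)

```text
invalid input at $.series[0]: expected keys fingers, dx, dy, dz, turn
```

Emit:
play_rows(
  series=[
    {"dx":0,"dy":0,"dz":30,"turn":0,"fingers":1},
    {"dx":0,"dy":0,"dz":30,"turn":0,"fingers":1},
    {"dx":10,"dy":-15,"dz":20,"turn":0,"fingers":1},
    {"dx":22,"dy":-34,"dz":0,"turn":-0.02,"fingers":1},
    {"dx":22,"dy":-34,"dz":0,"turn":-0.02,"fingers":1},
    {"dx":22,"dy":-34,"dz":0,"turn":-0.02,"fingers":1},
    {"dx":22,"dy":-34,"dz":0,"turn":-0.02,"fingers":1},
    {"dx":22,"dy":-34,"dz":0,"turn":-0.02,"fingers":1},
    {"dx":22,"dy":-34,"dz":0,"turn":-0.02,"fingers":1},
    {"dx":22,"dy":-34,"dz":0,"turn":-0.02,"fingers":1},
    {"dx":22,"dy":-34,"dz":0,"turn":-0.02,"fingers":1},
    {"dx":22,"dy":-34,"dz":0,"turn":-0.02,"fingers":1},
    {"dx":22,"dy":-34,"dz":0,"turn":-0.02,"fingers":1},
    {"dx":22,"dy":-34,"dz":0,"turn":-0.02,"fingers":1},
    {"dx":22,"dy":-34,"dz":0,"turn":-0.02,"fingers":1},
    {"dx":22,"dy":-34,"dz":0,"turn":-0.02,"fingers":1},
    {"dx":22,"dy":-34,"dz":0,"turn":-0.02,"fingers":1},
    {"dx":0,"dy":0,"dz":0,"turn":0,"fingers":1},
  ],
)

```text
clock: 2.5
position: [0.527, 0.0279, 0.3265]
ee_rot: [0.002, 0.895, 0.445, 0.005]
contact_force: [-0.6, 0.6, 0.6]
width: -0.0001
```

Emit:
play_rows(
  series=[
    {"dx":22,"dy":-28,"dz":0,"turn":-0.03,"fingers":1},
    {"dx":21,"dy":-26,"dz":0,"turn":0,"fingers":1},
    {"dx":20,"dy":-26,"dz":0,"turn":0,"fingers":1},
    {"dx":0,"dy":0,"dz":-25,"turn":0,"fingers":1},
    {"dx":0,"dy":0,"dz":-25,"turn":0,"fingers":1},
    {"dx":0,"dy":0,"dz":0,"turn":0,"fingers":1},
    {"dx":0,"dy":0,"dz":0,"turn":0,"fingers":1},
  ],
)

```text
clock: 3.08
position: [0.5938, -0.0591, 0.2756]
ee_rot: [0.003, 0.904, 0.428, 0.006]
contact_force: [0.4, 0.3, 1.1]
width: 0.0003
```

Run:
```python
from h import *
q=get_image("scene");save(q,"s2.png",(240,150,370,280),4.6)
print(get_state()["position"],get_state()["contact_force"])
```

```text
[ 0.5934505 -0.0588986  0.2753879] [ 0.01982159 -0.11905406 -0.6227225 ]
```

View pics/s2.png

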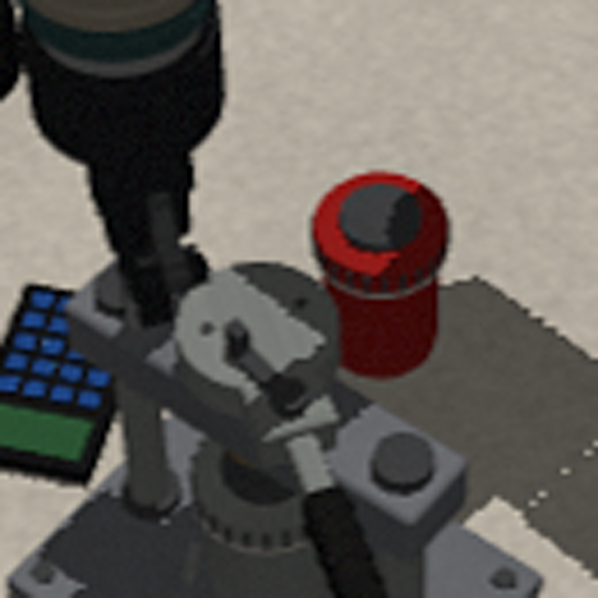

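The finger is right of the head at (150,310), level with the tab at (235,335), and clear of everything. I'll lower it and push.

Emit:
play_rows(
  series=[
    {"dx":2,"dy":2.5,"dz":-15,"turn":0,"fingers":1},
    {"dx":0,"dy":0,"dz":-13,"turn":0,"fingers":1},
    {"dx":0,"dy":0,"dz":0,"turn":0,"fingers":1},
    {"dx":-6,"dy":5,"dz":0,"turn":0,"fingers":1},
    {"dx":-6,"dy":5,"dz":0,"turn":0,"fingers":1},
    {"dx":-3,"dy":2.5,"dz":0,"turn":0,"fingers":1},
    {"dx":-3,"dy":2.5,"dz":0,"turn":0,"fingers":1},
  ],
)

```text
clock: 3.72
position: [0.5789, -0.0377, 0.2574]
ee_rot: [0.007, 0.903, 0.429, 0.012]
contact_force: [-0.7, 0.1, -0.0]
width: -0.0
```

Emit:
play_rows(
  series=[
    {"dx":-3,"dy":2.5,"dz":0,"turn":0,"fingers":1},
    {"dx":-3,"dy":2.5,"dz":0,"turn":0,"fingers":1},
  ],
)

```text
clock: 3.88
position: [0.5723, -0.0317, 0.2593]
ee_rot: [0.007, 0.903, 0.43, 0.013]
contact_force: [0.1, 0.1, 0.3]
width: 0.0002
```

Emit:
play_rows(
  series=[
    {"dx":-3,"dy":2.5,"dz":0,"turn":0,"fingers":1},
    {"dx":-3,"dy":2.5,"dz":0,"turn":0,"fingers":1},
  ],
)

```text
clock: 4.05
position: [0.5657, -0.0261, 0.2602]
ee_rot: [0.008, 0.903, 0.43, 0.014]
contact_force: [0.2, -0.5, -0.1]
width: -0.0003
```

The tool rode too high (tip at 0.249, over the tab). I'll back off and lower it.

Emit:
play_rows(
  series=[
    {"dx":11,"dy":-9,"dz":0,"turn":0,"fingers":1},
    {"dx":11,"dy":-9,"dz":0,"turn":0,"fingers":1},
    {"dx":5,"dy":-4,"dz":0,"turn":0,"fingers":1},
    {"dx":0,"dy":0,"dz":-8,"turn":0,"fingers":1},
    {"dx":0,"dy":0,"dz":-8,"turn":0,"fingers":1},
    {"dx":0,"dy":0,"dz":-3,"turn":0,"fingers":1},
    {"dx":0,"dy":0,"dz":0,"turn":0,"fingers":1},
  ],
)

```text
clock: 4.63
position: [0.5949, -0.0505, 0.2383]
ee_rot: [0.007, 0.903, 0.429, 0.013]
contact_force: [-0.3, 0.5, -0.4]
width: -0.0004
```

Emit:
play_rows(
  series=[
    {"dx":-2.5,"dy":-3,"dz":7,"turn":0,"fingers":1},
    {"dx":-5,"dy":4,"dz":-0.7,"turn":0,"fingers":1},
    {"dx":-5,"dy":4,"dz":-0.7,"turn":0,"fingers":1},
  ],
)

```text
clock: 4.88
position: [0.5814, -0.0457, 0.2429]
ee_rot: [0.007, 0.903, 0.429, 0.012]
contact_force: [-0.3, -1.1, -1.4]
width: 0.0001
```

Emit:
play_rows(
  series=[
    {"dx":-3,"dy":2.5,"dz":-0.5,"turn":0,"fingers":1},
    {"dx":-3,"dy":2.5,"dz":-0.5,"turn":0,"fingers":1},
  ],
)

```text
clock: 5.05
position: [0.575, -0.0419, 0.2433]
ee_rot: [0.01, 0.903, 0.429, 0.013]
contact_force: [0.6, -4.6, -0.6]
width: -0.0005
```

Emit:
play_rows(
  series=[
    {"dx":-3,"dy":2.5,"dz":-0.5,"turn":0,"fingers":1},
    {"dx":-3,"dy":2.5,"dz":-0.5,"turn":0,"fingers":1},
  ],
)

```text
clock: 5.22
position: [0.5689, -0.0383, 0.2434]
ee_rot: [0.013, 0.903, 0.43, 0.013]
contact_force: [0.6, -4.3, 0.4]
width: 0.0005
```

Emit:
play_rows(
  series=[
    {"dx":-3,"dy":3,"dz":-0.5,"turn":0,"fingers":1},
    {"dx":-3,"dy":3,"dz":-0.5,"turn":0,"fingers":1},
  ],
)

```text
clock: 5.38
position: [0.5628, -0.0325, 0.2431]
ee_rot: [0.014, 0.903, 0.43, 0.014]
contact_force: [1.1, -3.6, 2.1]
width: 0.0
```

Emit:
play_rows(
  series=[
    {"dx":-3,"dy":3,"dz":-0.5,"turn":0,"fingers":1},
    {"dx":-3,"dy":3,"dz":-0.5,"turn":0,"fingers":1},
  ],
)

```text
clock: 5.55
position: [0.558, -0.0271, 0.2432]
ee_rot: [0.016, 0.903, 0.43, 0.016]
contact_force: [6.0, -10.2, -0.1]
width: -0.0
```

Emit:
play_rows(
  series=[
    {"dx":-2,"dy":2,"dz":-0.5,"turn":0,"fingers":1},
  ],
)

```text
clock: 5.63
position: [0.5572, -0.0268, 0.2432]
ee_rot: [0.019, 0.903, 0.43, 0.016]
contact_force: [4.3, -10.2, -0.2]
width: 0.0
```

The force rose to 11 N at the expected stop position. I'll retract and check.

Emit:
play_rows(
  series=[
    {"dx":8,"dy":-6.5,"dz":0,"turn":0,"fingers":1},
    {"dx":12,"dy":-9,"dz":10,"turn":0,"fingers":1},
    {"dx":0,"dy":0,"dz":35,"turn":0,"fingers":1},
    {"dx":0,"dy":0,"dz":35,"turn":0,"fingers":1},
    {"dx":0,"dy":-30,"dz":0,"turn":0.1,"fingers":1},
    {"dx":0,"dy":-30,"dz":0,"turn":0.1,"fingers":1},
    {"dx":0,"dy":0,"dz":0,"turn":0,"fingers":1},
  ],
)

```text
clock: 6.22
position: [0.5737, -0.092, 0.3226]
ee_rot: [0.005, 0.851, 0.525, 0.016]
contact_force: [-0.0, -0.2, -0.0]
width: 0.0008
```

Run:
```python
from h import *
q=get_image("scene");save(q,"s3.png",(240,170,370,300),4.6)
s=get_state();print({k:np.round(v,3) for k,v in s.items()})
```

```text
{'clock': np.float64(6.267), 'qpos': array([-0.287,  0.235,  1.367,  0.02 ,  1.512, -1.391]), 'qd': array([ 0.035, -0.004,  0.031,  0.016,  0.003,  0.062]), 'effort': array([ -1.443, -40.314, -26.317,  -0.279,  -0.266,  -0.32 ]), 'position': array([ 0.573, -0.09 ,  0.322]), 'ee_rot': array([0.003, 0.852, 0.524, 0.016]), 'contact_force': array([0.352, 1.051, 0.367]), 'moment': array([0.069, 0.056, 0.011]), 'width': np.float64(0.0)}
```

View pics/s3.png

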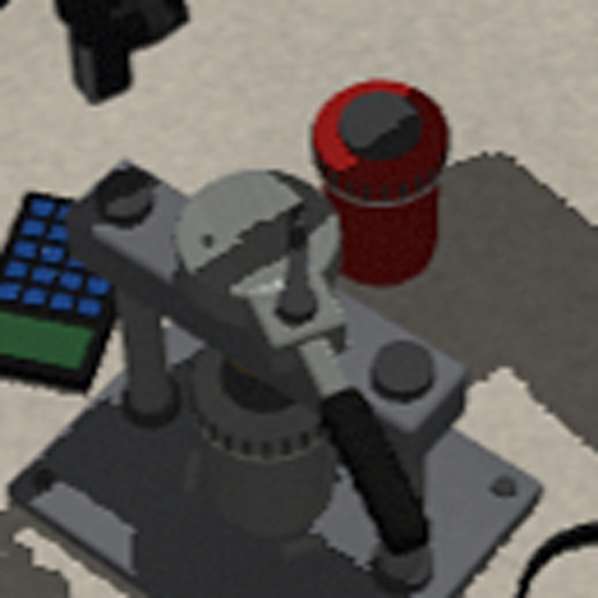

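The lever is now over to the left (tab at (298,225)). The handle swung slightly anticlockwise, with its grip end at (410,545) in the crop. I'll update the handle angle and plan the pushing arc with closed fingers on its left side.

```bash
cat >> h.py <<'E'
HUB=np.array([.548,-.037])
def stat(phi=None):
    s=get_state();w=s["ee_rot"];yaw=2*np.arctan2(w[2],w[1]);d=s["position"][:2]-HUB
    a=np.arctan2(d[1],d[0]);r=np.hypot(*d);f=np.array(s["contact_force"])
    h=a-np.arcsin(.021/r)      # handle angle if in contact
    l=np.array([-np.sin(h),np.cos(h)]);e=np.array([np.cos(h),np.sin(h)])
    print("t%.2f pos"%s["clock"],np.round(s["position"],4),"yaw %.3f q6 %.2f"%(yaw,s["qpos"][5]),"ang %.3f r %.4f hang %.3f Fl %.2f Fe %.2f Fz %.2f"%(a,r,h,f[:2]@l,f[:2]@e,f[2]))
    return s,a,r,yaw
def plan(step,n,phi_end=None):
    s,a,r,yaw=stat();P=s["position"][:2]
    for i in range(n):
        a-=step;Q=HUB+.1317*np.array([np.cos(a),np.sin(a)])
        print(np.round((Q-P)*1000,1),end=" ");P=Q
    print("yaw err to follow",yaw-(a+n*step-np.arcsin(.021/.1317)))
E
python3 - <<'E'
from h import *
q=get_image("scene");p=get_image("top")
S=lambda x,y:(x/4.6+240-.4,y/4.6+170-.4)
h=np.array([.5496,-.0354])
for n,uv,z in(("end",(408,542),.216),("piv",(297,303),.234)):
    X=atz(q,S(*uv),z)[:2];d=X-h;print(n,X,np.arctan2(d[1],d[0]),np.hypot(*d))
for l in("handle","lever"):
  for P in(p,q):
    for m in masks_of(P,l)[:1]:
        ys,xs=np.nonzero(m["region"]);X=np.array([atz(P,u,.216)[:2] for u in zip(xs,ys)])
        d=X-HUB;rr=np.hypot(*d.T);k=(rr>.09)&(rr<.165);v=d[k].mean(0) if k.any() else d.mean(0);print(l,m["p"],k.sum(),np.arctan2(v[1],v[0]),np.hypot(*v))
stat()
for ph in(.9,.95,1.0):
    e=np.array([np.cos(ph),np.sin(ph)]);l=np.array([-e[1],e[0]]);print(ph,HUB+.13*e+.045*l)
E
```

```text
end [0.64658407 0.10125789] 0.9535998324172806 0.16757472247017516
piv [0.57821662 0.0038463 ] 0.9407703020316008 0.04857142713742586
handle 0.56 370 0.9775904023712132 0.12873993722136468
handle 0.94 375 0.9579311164761268 0.12914724265986188
lever 0.58 2127 2.6212496100333738 0.0452695237455094
lever 0.47 0 1.2999097064604226 0.025317594404158105
t6.57 pos [ 0.5729 -0.088   0.3216] yaw 1.106 q6 -1.39 ang -1.117 r 0.0568 hang -1.496 Fl 0.02 Fe 0.32 Fz 0.05
0.9 [0.59355958 0.09280495]
0.95 [0.5870151  0.09491975]
1.0 [0.58037311 0.09670483]
```

Emit:
play_rows(
  series=[
    {"dx":1,"dy":30,"dz":0,"turn":-0.03,"fingers":1},
    {"dx":2,"dy":35,"dz":0,"turn":-0.03,"fingers":1},
    {"dx":2,"dy":35,"dz":0,"turn":-0.03,"fingers":1},
    {"dx":2,"dy":35,"dz":0,"turn":-0.03,"fingers":1},
    {"dx":2,"dy":35,"dz":0,"turn":-0.03,"fingers":1},
    {"dx":2,"dy":20,"dz":0,"turn":0,"fingers":1},
    {"dx":0,"dy":0,"dz":0,"turn":0,"fingers":1},
    {"dx":0,"dy":0,"dz":-30,"turn":0,"fingers":1},
    {"dx":0,"dy":0,"dz":-30,"turn":0,"fingers":1},
    {"dx":0,"dy":0,"dz":0,"turn":0,"fingers":1},
  ],
)

```text
clock: 7.4
position: [0.5811, 0.1171, 0.2597]
ee_rot: [0.003, 0.888, 0.459, 0.016]
contact_force: [-1.0, -0.7, -1.2]
width: -0.0002
```

Emit:
play_rows(
  series=[
    {"dx":0,"dy":-10,"dz":-20,"turn":0,"fingers":1},
    {"dx":0,"dy":0,"dz":-17,"turn":0,"fingers":1},
    {"dx":0,"dy":0,"dz":-2,"turn":0,"fingers":1},
    {"dx":5,"dy":-8,"dz":0,"turn":0,"fingers":1},
    {"dx":5,"dy":-5,"dz":0,"turn":0,"fingers":1},
    {"dx":0,"dy":0,"dz":0,"turn":0,"fingers":1},
  ],
)

```text
clock: 7.9
position: [0.5932, 0.0913, 0.2251]
ee_rot: [0.005, 0.888, 0.459, 0.017]
contact_force: [-0.2, 0.8, 0.9]
width: 0.0001
```

```bash
python3 -c "
from h import *
plan(.06,10)"
```

```text
t7.90 pos [0.5932 0.0913 0.2251] yaw 0.954 q6 -0.92 ang 1.232 r 0.1360 hang 1.077 Fl 0.50 Fe 0.61 Fz 0.95
[ 5.9 -6.9] [ 7.2 -3.3] [ 7.  -3.7] [ 6.7 -4.1] [ 6.5 -4.5] [ 6.2 -4.9] [ 5.9 -5.3] [ 5.6 -5.6] [ 5.2 -5.9] [ 4.9 -6.2] yaw err to follow -0.1185025029208916
```

Emit:
play_rows(
  series=[
    {"dx":0,"dy":0,"dz":-8,"turn":0,"fingers":1},
    {"dx":6,"dy":-6,"dz":-1,"turn":0,"fingers":1},
    {"dx":6,"dy":-4,"dz":-1,"turn":-0.02,"fingers":1},
    {"dx":6,"dy":-4,"dz":-0.5,"turn":-0.05,"fingers":1},
  ],
)

```text
clock: 8.23
position: [0.6135, 0.0771, 0.2178]
ee_rot: [0.005, 0.905, 0.426, 0.02]
contact_force: [-1.7, 1.7, 1.7]
width: -0.0001
```

```bash
python3 -c "
from h import *
plan(.06,10)"
```

```text
t8.23 pos [0.6135 0.0771 0.2178] yaw 0.880 q6 -0.87 ang 1.050 r 0.1315 hang 0.889 Fl 2.39 Fe 0.24 Fz 1.71
[ 6.8 -4. ] [ 6.5 -4.5] [ 6.2 -4.9] [ 5.9 -5.3] [ 5.6 -5.6] [ 5.2 -5.9] [ 4.8 -6.2] [ 4.5 -6.5] [ 4.1 -6.8] [ 3.6 -7. ] yaw err to follow -0.009519429096940146
```

Emit:
play_rows(
  series=[
    {"dx":6.8,"dy":-4,"dz":-0.3,"turn":-0.06,"fingers":1},
    {"dx":6.5,"dy":-4.5,"dz":-0.3,"turn":-0.06,"fingers":1},
    {"dx":6.2,"dy":-4.9,"dz":-0.3,"turn":-0.06,"fingers":1},
    {"dx":5.9,"dy":-5.3,"dz":-0.3,"turn":-0.06,"fingers":1},
    {"dx":5.6,"dy":-5.6,"dz":-0.3,"turn":-0.06,"fingers":1},
  ],
)

```text
clock: 8.65
position: [0.6442, 0.0536, 0.2171]
ee_rot: [0.004, 0.961, 0.277, 0.017]
contact_force: [-1.6, 1.1, 2.1]
width: -0.0
```

```bash
python3 -c "
from h import *
plan(.06,10)"
```

```text
t8.65 pos [0.6442 0.0536 0.2171] yaw 0.561 q6 -0.59 ang 0.755 r 0.1321 hang 0.596 Fl 1.84 Fe -0.70 Fz 2.08
[ 4.9 -6.2] [ 4.9 -6.2] [ 4.5 -6.5] [ 4.1 -6.8] [ 3.7 -7. ] [ 3.3 -7.2] [ 2.8 -7.4] [ 2.4 -7.5] [ 1.9 -7.7] [ 1.5 -7.8] yaw err to follow -0.0347305504974571
```

Emit:
play_rows(
  series=[
    {"dx":4.9,"dy":-6.2,"dz":-0.3,"turn":-0.05,"fingers":1},
    {"dx":4.9,"dy":-6.2,"dz":-0.3,"turn":-0.05,"fingers":1},
    {"dx":4.5,"dy":-6.5,"dz":-0.3,"turn":-0.05,"fingers":1},
    {"dx":4.1,"dy":-6.8,"dz":-0.3,"turn":-0.06,"fingers":1},
    {"dx":3.7,"dy":-7,"dz":-0.3,"turn":-0.06,"fingers":1},
  ],
)

```text
clock: 9.07
position: [0.6666, 0.0223, 0.2164]
ee_rot: [0.002, 0.991, 0.136, 0.014]
contact_force: [-1.9, 2.3, 1.4]
width: -0.0001
```

```bash
python3 -c "
from h import *
plan(.06,10)"
```

```text
t9.07 pos [0.6666 0.0223 0.2164] yaw 0.273 q6 -0.35 ang 0.463 r 0.1326 hang 0.304 Fl 2.75 Fe -1.16 Fz 1.37
[ 2.5 -7.6] [ 2.9 -7.4] [ 2.4 -7.5] [ 2.  -7.6] [ 1.5 -7.8] [ 1.  -7.8] [ 0.6 -7.9] [ 0.1 -7.9] [-0.4 -7.9] [-0.8 -7.9] yaw err to follow -0.030278348245177444
```

Emit:
play_rows(
  series=[
    {"dx":2.5,"dy":-7.6,"dz":-0.3,"turn":-0.05,"fingers":1},
    {"dx":2.7,"dy":-7.4,"dz":-0.3,"turn":-0.05,"fingers":1},
    {"dx":2.3,"dy":-7.5,"dz":-0.3,"turn":-0.05,"fingers":1},
    {"dx":1.9,"dy":-7.6,"dz":-0.3,"turn":-0.06,"fingers":1},
    {"dx":1.4,"dy":-7.8,"dz":-0.3,"turn":-0.06,"fingers":1},
  ],
)

```text
clock: 9.48
position: [0.6789, -0.0137, 0.2158]
ee_rot: [-0.001, 1.0, -0.007, 0.013]
contact_force: [-1.7, 2.3, 1.4]
width: 0.0001
```

```bash
python3 -c "
from h import *
plan(.06,10)"
```

```text
t9.48 pos [ 0.6789 -0.0137  0.2158] yaw -0.015 q6 -0.11 ang 0.176 r 0.1329 hang 0.018 Fl 2.36 Fe -1.66 Fz 1.43
[-0.1 -8. ] [ 0.7 -7.9] [ 0.2 -7.9] [-0.3 -7.9] [-0.7 -7.9] [-1.2 -7.8] [-1.7 -7.7] [-2.1 -7.6] [-2.6 -7.5] [-3.  -7.3] yaw err to follow -0.030964445915394205
```

Emit:
play_rows(
  series=[
    {"dx":0,"dy":-8,"dz":-0.2,"turn":-0.05,"fingers":1},
    {"dx":0.5,"dy":-7.9,"dz":-0.2,"turn":-0.05,"fingers":1},
    {"dx":0,"dy":-7.9,"dz":-0.2,"turn":-0.05,"fingers":1},
    {"dx":-0.5,"dy":-7.9,"dz":-0.2,"turn":-0.06,"fingers":1},
    {"dx":-0.9,"dy":-7.9,"dz":-0.2,"turn":-0.06,"fingers":1},
  ],
)

```text
clock: 9.9
position: [0.6803, -0.051, 0.2156]
ee_rot: [-0.005, 0.988, -0.151, 0.013]
contact_force: [-1.3, 2.6, 1.8]
width: -0.0001
```

```bash
python3 -c "
from h import *
plan(.06,10)"
```

```text
t9.90 pos [ 0.6803 -0.051   0.2156] yaw -0.303 q6 0.12 ang -0.106 r 0.1331 hang -0.264 Fl 2.17 Fe -1.91 Fz 1.79
[-2.4 -7.7] [-1.5 -7.8] [-2.  -7.6] [-2.5 -7.5] [-2.9 -7.4] [-3.3 -7.2] [-3.8 -7. ] [-4.2 -6.7] [-4.6 -6.5] [-4.9 -6.2] yaw err to follow -0.03702721019908933
```

Emit:
play_rows(
  series=[
    {"dx":-2.2,"dy":-7.7,"dz":-0.2,"turn":-0.05,"fingers":1},
    {"dx":-1.7,"dy":-7.8,"dz":-0.2,"turn":-0.05,"fingers":1},
    {"dx":-2.2,"dy":-7.6,"dz":-0.2,"turn":-0.05,"fingers":1},
    {"dx":-2.6,"dy":-7.5,"dz":-0.2,"turn":-0.05,"fingers":1},
    {"dx":-3,"dy":-7.4,"dz":-0.2,"turn":-0.06,"fingers":1},
  ],
)

```text
clock: 10.32
position: [0.6717, -0.0864, 0.2153]
ee_rot: [-0.009, 0.958, -0.286, 0.014]
contact_force: [0.6, 3.8, 1.7]
width: 0.0002
```

```bash
python3 -c "
from h import *
plan(.06,10)"
```

```text
t10.32 pos [ 0.6717 -0.0864  0.2153] yaw -0.580 q6 0.34 ang -0.380 r 0.1332 hang -0.539 Fl 3.56 Fe -1.43 Fz 1.69
[-4.5 -6.7] [-3.6 -7. ] [-4.  -6.8] [-4.4 -6.6] [-4.8 -6.3] [-5.2 -6. ] [-5.5 -5.7] [-5.8 -5.3] [-6.1 -5. ] [-6.4 -4.6] yaw err to follow -0.03975108808128269
```

Force may be starting to rise (3.6 N), so I'll take shorter batches.

Emit:
play_rows(
  series=[
    {"dx":-4.2,"dy":-6.7,"dz":-0.2,"turn":-0.05,"fingers":1},
    {"dx":-3.8,"dy":-7,"dz":-0.2,"turn":-0.05,"fingers":1},
    {"dx":-4.2,"dy":-6.8,"dz":-0.2,"turn":-0.05,"fingers":1},
  ],
)

```text
clock: 10.57
position: [0.6629, -0.1044, 0.2155]
ee_rot: [-0.013, 0.932, -0.362, 0.016]
contact_force: [2.1, 5.0, 0.4]
width: -0.0
```

```bash
python3 -c "
from h import *
plan(.06,6)"
```

```text
t10.57 pos [ 0.6629 -0.1044  0.2155] yaw -0.741 q6 0.46 ang -0.531 r 0.1332 hang -0.689 Fl 5.16 Fe -1.59 Fz 0.43
[-5.5 -5.9] [-4.6 -6.4] [-5.  -6.1] [-5.3 -5.8] [-5.7 -5.5] [-6.  -5.1] yaw err to follow -0.04995640629996101
```

Emit:
play_rows(
  series=[
    {"dx":-5.2,"dy":-5.9,"dz":-0.2,"turn":-0.04,"fingers":1},
    {"dx":-4.8,"dy":-6.4,"dz":-0.2,"turn":-0.05,"fingers":1},
    {"dx":-5.1,"dy":-6.1,"dz":-0.2,"turn":-0.05,"fingers":1},
  ],
)

```text
clock: 10.82
position: [0.6528, -0.1193, 0.2156]
ee_rot: [-0.019, 0.902, -0.431, 0.02]
contact_force: [3.6, 4.8, -0.6]
width: -0.0001
```

```bash
python3 -c "
from h import *
plan(.04,6)"
```

```text
t10.82 pos [ 0.6528 -0.1193  0.2156] yaw -0.891 q6 0.58 ang -0.666 r 0.1332 hang -0.824 Fl 5.91 Fe -1.08 Fz -0.60
[-4.5 -3.1] [-3.5 -3.9] [-3.7 -3.8] [-3.8 -3.6] [-3.9 -3.5] [-4.1 -3.3] yaw err to follow -0.06488225627707356
```

Emit:
play_rows(
  series=[
    {"dx":-4.3,"dy":-3.2,"dz":-0.2,"turn":0,"fingers":1},
    {"dx":-3.5,"dy":-3.9,"dz":-0.2,"turn":0,"fingers":1},
    {"dx":-3.7,"dy":-3.8,"dz":-0.2,"turn":-0.03,"fingers":1},
  ],
)

```text
clock: 11.07
position: [0.6465, -0.126, 0.2158]
ee_rot: [-0.026, 0.894, -0.446, 0.023]
contact_force: [5.0, 5.1, -1.1]
width: -0.0
```

```bash
python3 -c "
from h import *
s=plan(.04,6);s=get_state();print(s['moment'])"
```

```text
t11.07 pos [ 0.6465 -0.126   0.2158] yaw -0.925 q6 0.59 ang -0.735 r 0.1328 hang -0.893 Fl 7.10 Fe -0.78 Fz -1.12
[-4.4 -3.1] [-3.8 -3.7] [-3.9 -3.5] [-4.  -3.4] [-4.2 -3.2] [-4.3 -3. ] yaw err to follow -0.030042803197567913
[ 0.86439655 -0.59416802 -0.01144279]
```

Emit:
play_rows(
  series=[
    {"dx":-4.3,"dy":-3.4,"dz":-0.2,"turn":-0.01,"fingers":1},
    {"dx":-4,"dy":-3.6,"dz":-0.2,"turn":-0.02,"fingers":1},
    {"dx":-4.1,"dy":-3.5,"dz":-0.2,"turn":-0.03,"fingers":1},
    {"dx":-4.2,"dy":-3.4,"dz":-0.2,"turn":-0.03,"fingers":1},
  ],
)

```text
clock: 11.4
position: [0.6391, -0.1337, 0.2162]
ee_rot: [-0.036, 0.872, -0.488, 0.029]
contact_force: [4.8, 5.6, -1.4]
width: -0.0002
```

```bash
python3 -c "
from h import *
s=plan(.03,6);s=get_state();print(s['moment'])"
```

```text
t11.40 pos [ 0.6391 -0.1337  0.2162] yaw -1.020 q6 0.66 ang -0.815 r 0.1328 hang -0.974 Fl 7.11 Fe -1.97 Fz -1.44
[-3.7 -1.8] [-3.  -2.6] [-3.1 -2.5] [-3.1 -2.4] [-3.2 -2.3] [-3.3 -2.2] yaw err to follow -0.04547002572682901
[ 0.82355512 -0.71816307  0.08246403]
```

Emit:
play_rows(
  series=[
    {"dx":-4,"dy":-2.8,"dz":-0.2,"turn":0,"fingers":1},
    {"dx":-4,"dy":-3,"dz":-0.2,"turn":0,"fingers":1},
    {"dx":-4,"dy":-3,"dz":-0.2,"turn":-0.02,"fingers":1},
  ],
)

```text
clock: 11.65
position: [0.6346, -0.1374, 0.2165]
ee_rot: [-0.045, 0.866, -0.497, 0.033]
contact_force: [5.2, 6.4, -2.1]
width: -0.0
```

```bash
python3 -c "
from h import *
for i in range(4):
  stat();print(np.round(get_state()['moment'],3)); get_image('top')
q=get_image('scene');save(q,'s4.png',(220,160,360,300),4.2)"
```

```text
t11.65 pos [ 0.6346 -0.1374  0.2165] yaw -1.043 q6 0.66 ang -0.859 r 0.1326 hang -1.018 Fl 7.75 Fe -2.74 Fz -2.12
[ 0.809 -0.86   0.037]
t11.70 pos [ 0.634  -0.1378  0.2165] yaw -1.045 q6 0.66 ang -0.864 r 0.1325 hang -1.024 Fl 5.86 Fe -1.18 Fz -1.81
[ 0.739 -0.677  0.047]
t11.75 pos [ 0.634  -0.1378  0.2164] yaw -1.043 q6 0.66 ang -0.864 r 0.1325 hang -1.024 Fl 6.57 Fe -1.60 Fz -1.66
[ 0.747 -0.622  0.024]
t11.80 pos [ 0.634  -0.1378  0.2164] yaw -1.043 q6 0.66 ang -0.864 r 0.1325 hang -1.023 Fl 5.81 Fe -1.67 Fz -1.28
[ 0.661 -0.638 -0.   ]
```

View pics/s4.png

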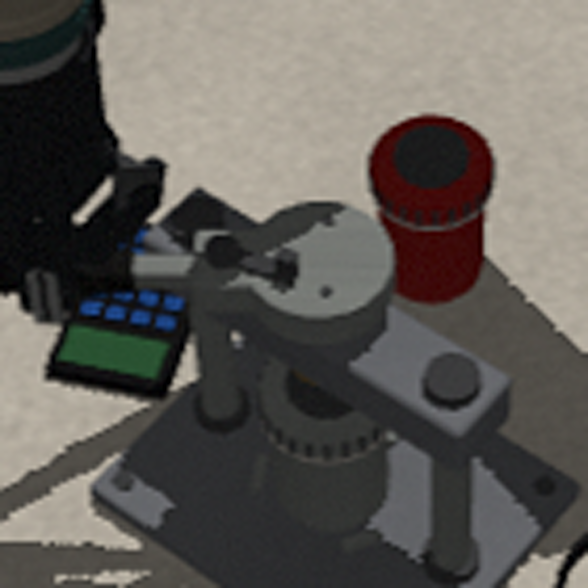

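The lever is still left, the finger is behind the grip and the handle has swung round to the right. The torque estimate is about 1.05–1.15 N m, so I'll make two small nudges.

Emit:
play_rows(
  series=[
    {"dx":-4.5,"dy":-2.8,"dz":-0.2,"turn":0,"fingers":1},
    {"dx":-4.5,"dy":-2.8,"dz":-0.2,"turn":0,"fingers":1},
  ],
)

```text
clock: 12.07
position: [0.6309, -0.1399, 0.2166]
ee_rot: [-0.05, 0.865, -0.497, 0.036]
contact_force: [5.5, 5.8, -2.3]
width: -0.0003
```

Emit:
play_rows(
  series=[
    {"dx":-4.5,"dy":-2.8,"dz":-0.2,"turn":-0.02,"fingers":1},
  ],
)

```text
clock: 12.15
position: [0.6294, -0.1412, 0.2168]
ee_rot: [-0.053, 0.86, -0.506, 0.038]
contact_force: [6.4, 5.7, -2.7]
width: -0.0001
```

```bash
python3 -c "
from h import *
stat();print(np.round(get_state()['moment'],3))
q=get_image('scene')
for u in((223,250),):
  for zz in(.2295,.234):
    X=atz(q,(u[0]/4.2+220-.4,u[1]/4.2+160-.4),zz)[:2]-[.5496,-.0354];print(X,np.arctan2(X[1],X[0]),np.hypot(*X))
"
```

```text
t12.15 pos [ 0.6294 -0.1412  0.2168] yaw -1.064 q6 0.66 ang -0.907 r 0.1322 hang -1.067 Fl 8.35 Fe -1.94 Fz -2.71
[ 0.81  -1.011  0.047]
[ 0.02429061 -0.03997398] -1.024763194663459 0.04677556080594716
[ 0.02707459 -0.03764513] -0.9472966516138527 0.04637012885863153
```

Emit:
play_rows(
  series=[
    {"dx":-4.8,"dy":-2.8,"dz":-0.2,"turn":0,"fingers":1},
  ],
)

```text
clock: 12.28
position: [0.6271, -0.1427, 0.2169]
ee_rot: [-0.056, 0.859, -0.507, 0.039]
contact_force: [6.7, 5.1, -2.7]
width: -0.0003
```

Emit:
play_rows(
  series=[
    {"dx":-4.8,"dy":-2.7,"dz":-0.2,"turn":0,"fingers":1},
  ],
)

```text
clock: 12.37
position: [0.6251, -0.1439, 0.217]
ee_rot: [-0.059, 0.859, -0.507, 0.041]
contact_force: [6.3, 5.3, -2.7]
width: -0.0001
```

```bash
python3 -c "
from h import *
stat();print(np.round(get_state()['moment'],3))"
```

```text
t12.37 pos [ 0.6251 -0.1439  0.217 ] yaw -1.066 q6 0.64 ang -0.946 r 0.1318 hang -1.106 Fl 7.97 Fe -1.93 Fz -2.69
[ 0.777 -0.942  0.054]
```

That is about 1.1–1.25 N m by both estimates. I'll let go by backing off to the left of the bar and then up.

Emit:
play_rows(
  series=[
    {"dx":8,"dy":4,"dz":0,"turn":0,"fingers":1},
    {"dx":18,"dy":9,"dz":0,"turn":0,"fingers":1},
    {"dx":20,"dy":10,"dz":5,"turn":0,"fingers":1},
    {"dx":10,"dy":5,"dz":30,"turn":0,"fingers":1},
    {"dx":0,"dy":0,"dz":35,"turn":0,"fingers":1},
    {"dx":0,"dy":0,"dz":35,"turn":0,"fingers":1},
    {"dx":0,"dy":-35,"dz":0,"turn":0,"fingers":1},
    {"dx":0,"dy":-35,"dz":0,"turn":0,"fingers":1},
    {"dx":0,"dy":-35,"dz":0,"turn":0,"fingers":1},
    {"dx":0,"dy":-35,"dz":0,"turn":0,"fingers":1},
    {"dx":0,"dy":0,"dz":0,"turn":0,"fingers":1},
    {"dx":0,"dy":0,"dz":0,"turn":0,"fingers":1},
  ],
)

```text
clock: 13.37
position: [0.689, -0.2626, 0.3271]
ee_rot: [-0.054, 0.86, -0.506, 0.043]
contact_force: [-0.1, 0.2, 0.2]
width: -0.0002
```

Run:
```python
from h import *
print(get_state()["position"],get_state()["contact_force"])
q=get_image("scene");save(q,"s5.png",(220,160,360,300),4.2)
p=get_image("top")
for P in(p,q):
    m=masks_of(P,"handle")[:1]
    if m:
        m=m[0];ys,xs=np.nonzero(m["region"]);d=np.array([atz(P,u,.212)[:2] for u in zip(xs,ys)])-HUB
        rr=np.hypot(*d.T);k=(rr>.09)&(rr<.165);v=d[k].mean(0);print(m["p"],k.sum(),np.arctan2(v[1],v[0]),np.hypot(*v))
```

```text
[ 0.68901615 -0.26259513  0.32714984] [-0.05963165  0.15819401  0.18538116]
0.61 375 -1.0665926935365169 0.12712740517189905
0.68 433 -1.0364706989779449 0.1265675777308518
```

View pics/s5.png

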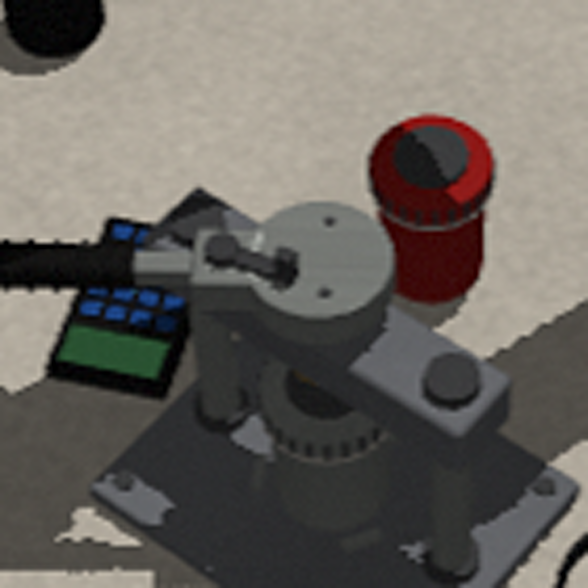

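The handle is free of the gripper, the lever is at tighten (tab at (285,265)), and the vessel and calculator are where they were. Handing in.

```bash
python3 -c "
from rig import *
print(sign_off())"
```

```text
the job is handed in; nothing more can be done
None
```

I flipped the reversing lever to tighten, then turned the handle clockwise by about 2 rad in one stroke, pushing it with the closed fingers. I let go, backed the arm clear and handed the job in at about 13.5 s on the robot's clock.

- **Torque:** my estimate is about 1.1–1.2 N m, inside the 0.95–1.5 window.
    - The force across the grip while it turned was about 8.0–8.4 N, or roughly 1.05–1.15 N m. Single readings scatter by about 0.7 N.
    - The angle turned since the screw touched the lid was about 0.6 rad, which gives about 1.2 N m.
- **Handle angle:** the checks disagreed slightly. The arm's pose put the handle at -1.11 rad, and the last pictures put it at -1.04 to -1.07 rad. Both angles keep the torque inside the window.
- **Lever:** the last picture shows the tab on the tighten side. My first push passed over the tab because the tool was too high. The second moved it to its stop at about 11 N, which also swung the handle slightly anticlockwise (less than 0.1 rad).
- **Vessel and bench:** in the last close-up the vessel stands upright under the screw and the calculator has not moved. I did not measure the vessel's position, and I did not check the rest of the bench in a final picture. The wrist force read about zero, so the robot was touching nothing.

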